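Set the cup warmer for the coffee round

ROBOT

A 6-joint arm with a two-finger parallel gripper is mounted at the origin on the work surface. World frame = base frame: x ahead of the robot, y to its left, z up, the work surface at z = 0. Lengths are in m, angles in rad, forces in N, time in s.
With the tool pointing down it reaches from about 0.3 to 0.875 m from the base axis. Payload 6.4 kg.
Tool frame: the origin (TCP) lies midway between the tips of the shut fingers; the grasp point (between the pads) lies 19 mm behind it (ctrl.pinch_z is the distance from the TCP to the grasp point, in m); z points along the fingers, y is the line along which they close (so a half turn about z gives the same grasp; the last joint's range is limited). The gripper opens to 85 mm and grips with 20 to 120 N. Pads are 22 mm wide; open, the fingers measure 114 mm over their backs; the gripper's body (76 mm by 85 mm) begins 54 mm behind the grasp point. The pads swing forward as they close: fully open they stand 13 mm farther back than shut.
Start: joints at [-0.206, 0.181, 1.607, -0, 1.354, -0.206], TCP at [0.575, 0, 0.231] pointing down, gripper open.
Joint ranges: [-2.99, 2.99], [-0.89, 2.07], [0.3, 2.58], [-1.14, 4.28], [0, 2.63], [-3.12, 3.12]. Speed limits (rad/s): [2.57, 2.57, 3.01, 3.14, 3.14, 3.14].

INTERFACE

Orientations are given as a unit quaternion [w, x, y, z].
In Python, from bench import ctrl gives the robot as it stands.
- The arm moves only by the tool apply_moves, never from a script. Its argument "moves" is a list of rows, each an object with "jaw": the opening, from 0 (shut) to 1 (fully open); "offset": the shift along the tool's x, y, z in mm, a list of three; "rot": the turn, a rotation vector about the tool's x, y, z in degrees, a list of three. In form: [{"jaw": jaw, "offset": [dx, dy, dz], "rot": [ax, ay, az]}, ...]. A call has exactly 5 rows; each row shifts and turns the commanded pose from where the row before left it, along the tool's axes as they then stand; what a row does not reach is not made up. A row lasts 1/8 s, in which the tool goes at most 62.5 mm and 10.7 degrees, less where a joint would pass 70% of its speed; a pose out of reach is approached as far as the arm can. A call is refused whole if a number of a shift passes 62.5 or a number of a turn 10.7, either way. A call with a gripper value outside its range is refused whole. The fingers move at their own pace and stop on an object; the grip force is fixed at half the most. Time passes only in rows, so rows that do not move let the fingers close, or fill a call up. It gives the time, the measured TCP pose, the force, the opening and the grip force at its end, in the units of the state.
- ctrl.get_obs(): the state, without advancing time (a new reading comes with each control period).
- ctrl.camera(name): name is "scene" or "side" or "wrist"; returns (picture, depth): 480x640x3 uint8, red, green, blue; 480x640 float32, m along the optical axis (not along the pixel's ray), 0 where there is no reading.
- ctrl.camera_params(name): a dict with "K" (3x3 intrinsics, pixels), "cam_to_world" (4x4, takes a point from camera to world coordinates); the wrist camera has in their place "mount" (4x4, takes a point from camera to tool coordinates, whose origin is the TCP and whose axes are the flange's). Camera axes: x right, y down, z forward; pixel columns grow to the right and rows downward; lengths in m; the calibration is good to about 2 mm. A picture is of the moment at which its call begins: read the wrist's pose just before it. camera_params takes no time and is no camera call.
- ctrl.hand_in(): hands the job in; it is judged then, once.
Trained networks look in the newest picture that a camera, given by its name, has taken for a name from the list of things; names that differ only in an ending like _2 or _b are one class to them, and where a whole thing is asked for, a point or a joint stands for the part that bears it (a point fixed in the world has none). Each returns a list of dicts, best first, with "score" (0 to 1); they miss things now and then, are a little off and sometimes report something else, mostly with a low value. They report only what shows in the picture. A call takes as long as a camera call.
- ctrl.outline_of(camera, target): "region" (480x640 bool, what is visible of it) and "position" ([column, row] in pixels, amid what is visible of it).
The state is a dict: "time_s": time; "q": joint angles; "dq": joint speeds; "joint_efforts": joint torques, N m; "eef_pos": TCP position; "eef_rot": TCP orientation; "wrist_force": force on the tool from outside, world axes, zero at the start; "torque": the same for the moment, N m; "opening": opening from 0.0 (shut) to 1.0 (fully open); "grasp_force": force on a finger pad.
Only numpy, scipy, OpenCV 4.12 (cv2) and the standard library are available. Lean on these libraries where they do the work, as an engineer would, in place of code of your own. Each camera call takes 0.05 s, during which the arm holds its last target. There are 200 camera calls.

TASK

Switch on the cup warmer for coffee cups by pressing its keys lightly with a fingertip: first the white key, then the orange key, then the green key, each pushed down until it has switched and stays down. Leave the blue key up, and leave the cups, glasses, jar, jug and spoon where they stand.

Things in the scene. Friction and masses are not known exactly. Their poses are not given: they have to be found in the camera images.
- warmer: cup warmer: a fixed brushed-steel box 300 mm deep (its x) by 360 mm wide (its y), standing on the counter; origin on the counter under its centre, z up. Along its -x edge, nearest the robot, runs a raised dark console 95 mm deep, its top 90 mm above the counter; behind it lies the black warming deck, 72 mm above the counter, with a thin rail round it 99 mm above the counter. It stands turned by up to 0.25 rad
- white_base: black collar, 46 mm across and 6 mm tall, set on the console round the white key (wake); origin at the centre of its underside, z up. The key is a flat round white cap 32 mm across whose top stands 24 mm above this origin when up. The four keys stand in one row, 66 mm apart, in any order
- white_key (a joint): how far the white key is pressed down, in m: 0 up, 0.012 at its stop (top then 6 mm above the collar); at the stop the key and its collar together give on a spring, from about 4.5 N, up to 10 mm more at about 1 N per mm, and come back up when let go. The key slides down under about 3 N, has no spring and stays where it is left; it has switched when more than 0.006 down. More than 20 N on the key or its collar damages it
- orange_base: black collar, 46 mm across and 6 mm tall, set on the console round the orange key (cups); origin at the centre of its underside, z up. The key is a flat round orange cap 32 mm across whose top stands 24 mm above this origin when up. The four keys stand in one row, 66 mm apart, in any order
- orange_key (a joint): how far the orange key is pressed down, in m: 0 up, 0.012 at its stop (top then 6 mm above the collar); at the stop the key and its collar together give on a spring, from about 4.5 N, up to 10 mm more at about 1 N per mm, and come back up when let go. The key slides down under about 3 N, has no spring and stays where it is left; it has switched when more than 0.006 down. More than 20 N on the key or its collar damages it
- green_base: black collar, 46 mm across and 6 mm tall, set on the console round the green key (start); origin at the centre of its underside, z up. The key is a flat round green cap 32 mm across whose top stands 24 mm above this origin when up. The four keys stand in one row, 66 mm apart, in any order
- green_key (a joint): how far the green key is pressed down, in m: 0 up, 0.012 at its stop (top then 6 mm above the collar); at the stop the key and its collar together give on a spring, from about 4.5 N, up to 10 mm more at about 1 N per mm, and come back up when let go. The key slides down under about 3 N, has no spring and stays where it is left; it has switched when more than 0.006 down. More than 20 N on the key or its collar damages it
- blue_base: black collar, 46 mm across and 6 mm tall, set on the console round the blue key (glasses; not wanted today); origin at the centre of its underside, z up. The key is a flat round blue cap 32 mm across whose top stands 24 mm above this origin when up. The four keys stand in one row, 66 mm apart, in any order
- blue_key (a joint): how far the blue key is pressed down, in m: 0 up, 0.012 at its stop (top then 6 mm above the collar); at the stop the key and its collar together give on a spring, from about 4.5 N, up to 10 mm more at about 1 N per mm, and come back up when let go. The key slides down under about 3 N, has no spring and stays where it is left; it has switched when more than 0.006 down. More than 20 N on the key or its collar damages it
- cup_left: white coffee cup with a handle, 76 mm across and 62 mm tall, loose on the +y half of the warming deck. A bystander; origin at the middle of its underside
- cup_right: white coffee cup with a handle, 76 mm across and 62 mm tall, loose on the -y half of the warming deck. A bystander; origin at the middle of its underside
- glass_red: red tumbler, 70 mm across and 95 mm tall, loose on the counter beside the warmer. A bystander; origin at the middle of its underside
- glass_teal: teal tumbler, 70 mm across and 95 mm tall, loose on the counter beside the warmer. A bystander; origin at the middle of its underside
- sugar_jar: glass sugar jar with a steel cap, 70 mm across and 100 mm tall, loose on the counter beside the warmer. A bystander; origin at the middle of its underside
- milk_jug: steel milk jug with a handle, 76 mm across and 85 mm tall, loose on the counter beside the warmer. A bystander; origin at the middle of its underside
- spoon: steel teaspoon 140 mm long, lying loose on the counter between the robot and the warmer. A bystander; origin under its middle

How it is judged:
On the way, in this order (a step that is already met when the one before it is completed fails the run):
1. the white key is down, orange and green still up (value of joint white_key above 0.006 m and value of joint each of orange_key, green_key below 0.003 m), for 0.2 s.
2. the orange key is down too, green still up (value of joint each of white_key, orange_key above 0.006 m and value of joint green_key below 0.003 m), for 0.2 s.
3. the green key is down too (value of joint each of white_key, orange_key, green_key above 0.006 m), for 0.2 s.
At the end, for the whole second after the job is handed in: the white, orange and green keys are each more than 6 mm down, the blue key less than 3 mm down, and every cup, glass, jar, jug and spoon is within 20 mm of where it started (all of step 3 and value of joint blue_key below 0.003 m and distance of each of cup_left, cup_right, glass_red, glass_teal, sugar_jar, milk_jug, spoon from where it was at the start of the episode below 0.02 m); the robot touches nothing.
It fails at once if the blue key is pressed (3 mm or more) (not (value of joint blue_key below 0.003 m)).
It fails at once if a key or its collar is pushed harder than 20 N (contact force between any of the fingers, the arm and white_base above 20 N or contact force between any of the fingers, the arm and orange_base above 20 N or contact force between any of the fingers, the arm and green_base above 20 N or contact force between any of the fingers, the arm and blue_base above 20 N).
It fails at once if a key or its collar is pressed with the arm or the gripper's body instead of the fingers (contact force between the arm and white_base above 1 N or contact force between the arm and orange_base above 1 N or contact force between the arm and green_base above 1 N or contact force between the arm and blue_base above 1 N).
It fails at once if a cup, glass, jar, jug or spoon is moved or lifted by more than 20 mm (distance of any of cup_left, cup_right, glass_red, glass_teal, sugar_jar, milk_jug, spoon from where it was at the start of the episode above 0.02 m).
It fails at once if a cup, glass, jar or jug is tipped (angle between any of cup_left, cup_right, glass_red, glass_teal, sugar_jar, milk_jug's own z axis and vertical above 0.35 rad).
It also fails if it takes over 48 s, if anything falls off the work surface, if the arm or the gripper's body presses on something with over 40 N, if the wrist force passes 120 N, or if a joint passes its speed limit or range.

## Working session

There is one attempt and no reset: what is moved stays moved. The work goes in short steps, Python scripts to look and compute and a tool call to move; the robot and the scene stay as the last step left them, time stands still between calls to the robot, and variables do not carry over. Pictures are saved under pics/ and viewed, at most 10 in all, crops included, and the job is handed in when it is done.

Besides the shell and the picture viewer there is one more tool, called after ">>>" as name(argument=value, ...) on one line, values as JSON. apply_moves: Moves the arm, as the interface text tells. Its arguments: {"type":"object","properties":{"moves":{"type":"array"}},"required":["moves"]}

```bash
mkdir -p pics
cat > h.py <<'E'
import numpy as np, cv2
from bench import ctrl
from scipy.spatial.transform import Rotation as R
def pose():
    o=ctrl.get_obs(); q=o["eef_rot"]; T=np.eye(4)
    T[:3,:3]=R.from_quat([q[1],q[2],q[3],q[0]]).as_matrix(); T[:3,3]=o["eef_pos"]; return T
def look(cam):
    T=pose(); p=ctrl.camera_params(cam); im,d=ctrl.camera(cam)
    M=p["cam_to_world"] if cam!="wrist" else T@np.array(p["mount"])
    return im,d,np.array(p["K"]),np.array(M)
def pts(mask,d,K,M):
    v,u=np.nonzero(mask&(d>0)); z=d[v,u]
    P=np.c_[(u-K[0,2])/K[0,0]*z,(v-K[1,2])/K[1,1]*z,z]
    return P@M[:3,:3].T+M[:3,3]
E
python3 - <<'E'
from h import *
o=ctrl.get_obs(); print(o["time_s"],o["eef_pos"],o["eef_rot"],o["opening"])
for c in ["scene","wrist"]:
    im,d,K,M=look(c); cv2.imwrite(f"pics/{c}0.png",im[:,:,::-1])
    print(c,M[:3,3].round(3))
    for n in ["white_key","orange_key","green_key","blue_key","white_base","spoon","cup_left","glass_red","glass_teal","sugar_jar","milk_jug"]:
        for r in ctrl.outline_of(c,n)[:2]:
            P=pts(r["region"],d,K,M); print(n,round(r["score"],2),np.round(r["position"]),r["region"].sum(),np.median(P,0).round(4) if len(P) else None, np.percentile(P[:,2],97).round(3) if len(P) else None)
E
```

```text
0.0 [5.74457463e-01 1.36367758e-04 2.30412074e-01] [-7.18082305e-04  7.07109142e-01  7.07103902e-01 -4.66263233e-04] 0.9997736706229047
scene [ 1.255 -0.549  0.735]
white_key 0.64 [228. 264.] 203 [ 0.5053 -0.1379  0.1113] 0.115
white_key 0.25 [194. 357.] 2591 [ 0.6515 -0.3006  0.0529] 0.085
orange_key 0.71 [251. 244.] 217 [ 0.4971 -0.0711  0.1088] 0.115
green_key 0.73 [292. 224.] 140 [0.4863 0.0574 0.1116] 0.115
blue_key 0.7 [275. 234.] 166 [ 0.4931 -0.0076  0.1114] 0.115
white_base 0.77 [230. 263.] 325 [ 0.5067 -0.1389  0.1023] 0.114
white_base 0.35 [299. 294.] 16006 [ 0.6598 -0.0856  0.0717] 0.098
cup_left 0.57 [338. 250.] 1520 [0.6345 0.0483 0.11  ] 0.134
glass_red 0.91 [156. 317.] 1754 [ 0.5172 -0.312   0.0662] 0.094
glass_teal 0.85 [377. 229.] 972 [0.5915 0.2297 0.0713] 0.095
sugar_jar 0.78 [349. 217.] 958 [0.502  0.2277 0.0718] 0.102
sugar_jar 0.46 [296. 227.] 254 [0.4879 0.0555 0.1018] 0.115
milk_jug 0.96 [196. 355.] 2642 [ 0.6515 -0.2996  0.0525] 0.085
wrist [0.576 0.069 0.374]
white_key 0.66 [210. 409.] 1907 [ 0.4994 -0.1293  0.1135] 0.115
orange_key 0.86 [199. 322.] 1401 [ 0.4982 -0.0635  0.1133] 0.115
green_key 0.68 [159. 133.] 2616 [0.4832 0.0627 0.1135] 0.115
green_key 0.68 [166. 130.] 4402 [0.4855 0.0633 0.1123] 0.115
blue_key 0.86 [176. 239.] 2302 [ 0.4887 -0.0014  0.114 ] 0.115
white_base 0.78 [210. 399.] 2988 [ 0.5002 -0.1269  0.1072] 0.115
white_base 0.66 [205. 315.] 2578 [ 0.4992 -0.0605  0.1004] 0.115
spoon 0.62 [107. 256.] 3744 [ 0.3903 -0.0475  0.0129] 0.02
cup_left 0.8 [409. 145.] 17483 [0.6337 0.0548 0.0902] 0.135
glass_red 0.73 [410. 140.] 17369 [0.6337 0.0551 0.0904] 0.135
glass_red 0.45 [178. 238.] 2347 [ 0.4888 -0.0016  0.114 ] 0.115
milk_jug 0.65 [106. 255.] 3618 [ 0.3904 -0.0477  0.0128] 0.02
```

View pics/wrist0.png

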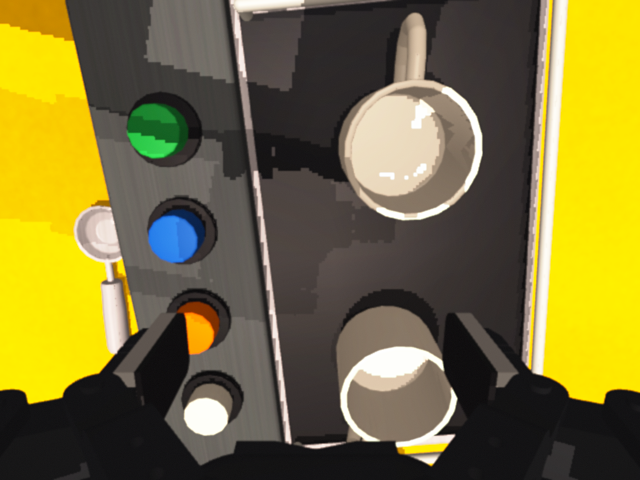

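Run:
```python
from h import *
im,d,K,M=look("wrist")
hsv=cv2.cvtColor(im,cv2.COLOR_RGB2HSV)
v,u=np.mgrid[:480,:640]
W=np.stack([(u-K[0,2])/K[0,0]*d,(v-K[1,2])/K[1,1]*d,d],-1)@M[:3,:3].T+M[:3,3]
top=((W[...,2]>.110)&(W[...,2]<.119)&(W[...,0]<.54)&(W[...,0]>.44)).astype(np.uint8)
n,l,s,c=cv2.connectedComponentsWithStats(top)
for i in range(1,n):
    if s[i,4]>300:
        P=W[l==i]; (cx,cy),rr=cv2.minEnclosingCircle(P[:,:2].astype(np.float32)*1000); print(s[i,4],c[i].round(),P.mean(0).round(4),cx,cy,rr,np.median(im[l==i],0), np.ptp(P,axis=0))
print(M[:3,:3].round(3),K.round(1),pose()[:3,:3].round(3))
```

```text
2344 [154. 130.] [0.4813 0.0625 0.1135] 480.7623596191406 62.340389251708984 16.080333709716797 [ 28.  132.5  47. ] [0.03157914 0.03143393 0.00610811]
1943 [174. 238.] [ 0.487  -0.0027  0.114 ] 486.6472473144531 -3.255505084991455 15.984050750732422 [ 47. 128. 234.] [0.03102172 0.03148853 0.00656608]
995 [199. 331.] [ 0.4978 -0.0675  0.1136] 492.0841979980469 -68.6540756225586 16.0443115234375 [254. 168.   0.] [0.02269619 0.03153058 0.00567188]
1400 [206. 414.] [ 0.4982 -0.1332  0.1137] 496.9956970214844 -134.43218994140625 16.596683502197266 [254. 254. 248.] [0.03158203 0.03189043 0.00589888]
[[ 1.    -0.     0.   ]
 [-0.    -0.961 -0.277]
 [ 0.     0.277 -0.961]] [[430.8   0.  315.4]
 [  0.  430.8 242.6]
 [  0.    0.    1. ]] [[-0.  1. -0.]
 [ 1.  0.  0.]
 [ 0. -0. -1.]]
```

The wrist view shows the keys in a row at the left: green (157,130), blue (175,237), orange (200,328) and white (208,412). The cups are on the deck, and the spoon lies in front of the console. I'll move above white with the fingers shut.

>>> apply_moves(moves=[{"jaw": 0, "offset": [-45, -26, 0], "rot": [0, 0, 0]}, {"jaw": 0, "offset": [-45, -26, 0], "rot": [0, 0, 0]}, {"jaw": 0, "offset": [-44, -25, 0], "rot": [0, 0, 0]}, {"jaw": 0, "offset": [0, 0, 45], "rot": [0, 0, 0]}, {"jaw": 0, "offset": [0, 0, 45], "rot": [0, 0, 0]}])

```text
time_s: 1.88
eef_pos: [0.4983, -0.1352, 0.1411]
eef_rot: [0.001, 0.708, 0.706, 0.0]
wrist_force: [0.3, 0.3, -0.9]
opening: -0.003
grasp_force: 0.0
```

>>> apply_moves(moves=[{"jaw": 0, "offset": [0, 0, 0], "rot": [0, 0, 0]}, {"jaw": 0, "offset": [0, 0, 0], "rot": [0, 0, 0]}, {"jaw": 0, "offset": [0, 0, 0], "rot": [0, 0, 0]}, {"jaw": 0, "offset": [0, 0, 0], "rot": [0, 0, 0]}, {"jaw": 0, "offset": [0, 0, 0], "rot": [0, 0, 0]}])

```text
time_s: 2.5
eef_pos: [0.4985, -0.1341, 0.1421]
eef_rot: [0.001, 0.707, 0.707, 0.0]
wrist_force: [0.5, 0.1, -0.1]
opening: 0.003
grasp_force: 0.0
```

Run:
```python
from h import *
im,d,K,M=look("wrist"); cv2.imwrite("pics/w1.png",im[:,:,::-1])
v,u=np.mgrid[:480,:640]
W=np.stack([(u-K[0,2])/K[0,0]*d,(v-K[1,2])/K[1,1]*d,d],-1)@M[:3,:3].T+M[:3,3]
top=((W[...,2]>.108)&(W[...,2]<.121)&(W[...,0]<.54)&(W[...,0]>.44)).astype(np.uint8)
n,l,s,c=cv2.connectedComponentsWithStats(top)
for i in range(1,n):
    if s[i,4]>300:
        P=W[l==i]; (cx,cy),rr=cv2.minEnclosingCircle(P[:,:2].astype(np.float32)*1000); print(s[i,4],c[i].round(),P.mean(0).round(4),cx,cy,rr,np.median(im[l==i],0))
print(ctrl.get_obs())
```

```text
5281 [296. 129.] [ 0.4919 -0.0689  0.1138] 491.7356872558594 -69.2065658569336 15.910324096679688 [230.  99.   0.]
3087 [310. 279.] [ 0.4971 -0.1302  0.1136] 497.5416564941406 -134.5297393798828 15.855588912963867 [162. 145. 125.]
{'time_s': 2.55, 'q': array([-4.93067572e-01,  1.50878582e-01,  1.83533587e+00, -2.06215710e-05,
        1.15443383e+00, -4.93229643e-01]), 'dq': array([-8.50835899e-04,  5.75876491e-03,  3.83992374e-03,  4.08467412e-04,
       -2.10735756e-05,  1.15637264e-03]), 'joint_efforts': array([ 1.30595325e-02, -3.96238160e+01, -3.18267095e+01,  3.00150004e-04,
       -5.39896064e-03, -3.36840976e-06]), 'eef_pos': array([ 0.49831273, -0.13403852,  0.14185584]), 'eef_rot': array([4.54879832e-04, 7.07046453e-01, 7.07166946e-01, 1.27007610e-04]), 'wrist_force': array([ 0.20832135, -0.39046264,  0.33730901]), 'torque': array([ 0.02327969, -0.03608234,  0.00468826]), 'grasp_force': 0.0, 'opening': -0.0017310911089264518}
```

View pics/w1.png

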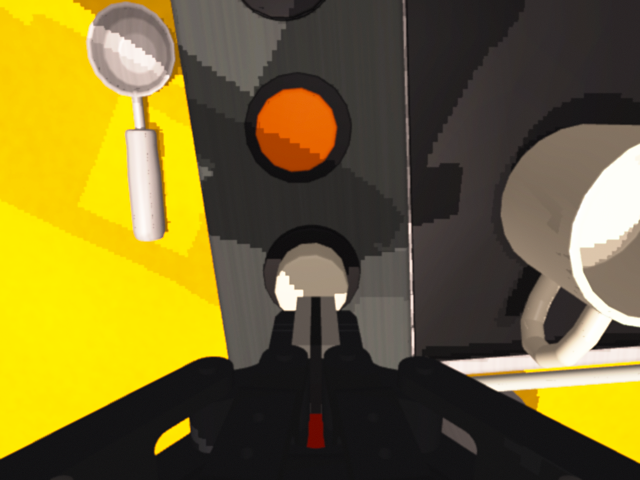

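The fingers are centred over the white key (310,279), so I'll press down gently.

>>> apply_moves(moves=[{"jaw": 0, "offset": [0, 0, 20], "rot": [0, 0, 0]}, {"jaw": 0, "offset": [0, 0, 5], "rot": [0, 0, 0]}, {"jaw": 0, "offset": [0, 0, 5], "rot": [0, 0, 0]}, {"jaw": 0, "offset": [0, 0, 4], "rot": [0, 0, 0]}, {"jaw": 0, "offset": [0, 0, 4], "rot": [0, 0, 0]}])

```text
time_s: 3.18
eef_pos: [0.4982, -0.134, 0.1035]
eef_rot: [0.0, 0.707, 0.707, 0.0]
wrist_force: [-1.2, 0.9, 2.5]
opening: 0.005
grasp_force: 1.5
```

>>> apply_moves(moves=[{"jaw": 0, "offset": [0, 0, 2], "rot": [0, 0, 0]}, {"jaw": 0, "offset": [0, 0, 1], "rot": [0, 0, 0]}, {"jaw": 0, "offset": [0, 0, 0], "rot": [0, 0, 0]}, {"jaw": 0, "offset": [0, 0, 0], "rot": [0, 0, 0]}, {"jaw": 0, "offset": [0, 0, 0], "rot": [0, 0, 0]}])

```text
time_s: 3.8
eef_pos: [0.4982, -0.134, 0.1007]
eef_rot: [0.0, 0.707, 0.707, 0.0]
wrist_force: [-2.3, 1.1, 5.6]
opening: -0.002
grasp_force: 2.7
```

The force rose to 5.6 N, so the key is at its stop. Next I'll lift and move over orange, then check white.

>>> apply_moves(moves=[{"jaw": 0, "offset": [0, 0, -20], "rot": [0, 0, 0]}, {"jaw": 0, "offset": [0, 0, -21], "rot": [0, 0, 0]}, {"jaw": 0, "offset": [33, -3, 0], "rot": [0, 0, 0]}, {"jaw": 0, "offset": [32, -3, 0], "rot": [0, 0, 0]}, {"jaw": 0, "offset": [0, 0, 0], "rot": [0, 0, 0]}])

```text
time_s: 4.42
eef_pos: [0.4918, -0.0674, 0.1411]
eef_rot: [-0.0, 0.706, 0.708, 0.0]
wrist_force: [0.2, -0.3, 0.9]
opening: -0.002
grasp_force: 0.0
```

```bash
cat > chk.py <<'E'
from h import *
import sys
for c in ["scene","wrist"]:
    im,d,K,M=look(c)
    v,u=np.mgrid[:480,:640]
    W=np.stack([(u-K[0,2])/K[0,0]*d,(v-K[1,2])/K[1,1]*d,d],-1)@M[:3,:3].T+M[:3,3]
    for n,p in dict(green=(.4808,.0622),blue=(.4865,-.0035),orange=(.4919,-.069),white=(.4975,-.1345)).items():
        m=(np.hypot(W[...,0]-p[0],W[...,1]-p[1])<.011)&(d>0); z=W[m][:,2]
        print(c,n,m.sum(),np.median(z).round(4) if m.any() else "")
    cv2.imwrite(f"pics/{sys.argv[1]}{c}.png",im[:,:,::-1])
o=ctrl.get_obs();print(o["eef_pos"],o["wrist_force"],o["time_s"])
E
python3 chk.py a
```

```text
scene green 39 0.1132
scene blue 84 0.3158
scene orange 191 0.1688
scene white 337 0.4633
wrist green 0 
wrist blue 2696 0.1143
wrist orange 6273 0.1793
wrist white 94 0.1025
[ 0.49232147 -0.06915119  0.14135051] [ 0.63168469 -0.1972914  -0.76773734] 4.525
```

White's top is at about 0.1025, fully down, and the fingers are centred on orange.

>>> apply_moves(moves=[{"jaw": 0, "offset": [0, 0, 20], "rot": [0, 0, 0]}, {"jaw": 0, "offset": [0, 0, 5], "rot": [0, 0, 0]}, {"jaw": 0, "offset": [0, 0, 5], "rot": [0, 0, 0]}, {"jaw": 0, "offset": [0, 0, 4], "rot": [0, 0, 0]}, {"jaw": 0, "offset": [0, 0, 4], "rot": [0, 0, 0]}])

```text
time_s: 5.15
eef_pos: [0.4924, -0.0695, 0.1036]
eef_rot: [0.001, 0.707, 0.707, 0.0]
wrist_force: [-1.9, -2.9, 3.4]
opening: 0.004
grasp_force: 1.5
```

>>> apply_moves(moves=[{"jaw": 0, "offset": [0, 0, 2], "rot": [0, 0, 0]}, {"jaw": 0, "offset": [0, 0, 1], "rot": [0, 0, 0]}, {"jaw": 0, "offset": [0, 0, 0], "rot": [0, 0, 0]}, {"jaw": 0, "offset": [0, 0, 0], "rot": [0, 0, 0]}, {"jaw": 0, "offset": [0, 0, 0], "rot": [0, 0, 0]}])

```text
time_s: 5.78
eef_pos: [0.4924, -0.0694, 0.1008]
eef_rot: [0.001, 0.707, 0.707, -0.0]
wrist_force: [-2.2, -3.5, 5.4]
opening: 0.002
grasp_force: 2.6
```

>>> apply_moves(moves=[{"jaw": 0, "offset": [0, 0, -21], "rot": [0, 0, 0]}, {"jaw": 0, "offset": [0, 0, -20], "rot": [0, 0, 0]}, {"jaw": 0, "offset": [44, -4, 0], "rot": [0, 0, 0]}, {"jaw": 0, "offset": [44, -4, 0], "rot": [0, 0, 0]}, {"jaw": 0, "offset": [44, -4, 0], "rot": [0, 0, 0]}])

```text
time_s: 6.4
eef_pos: [0.4798, 0.0646, 0.1412]
eef_rot: [-0.0, 0.707, 0.707, 0.0]
wrist_force: [0.1, -0.1, -0.6]
opening: -0.001
grasp_force: 0.0
```

```bash
python3 chk.py b
```

```text
scene green 195 0.1718
scene blue 343 0.4597
scene orange 48 0.1015
scene white 54 0.1013
wrist green 2367 0.1792
wrist blue 388 0.1144
wrist orange 0 
wrist white 0 
[0.47894141 0.06678029 0.14091305] [ 0.76116506 -1.3428299  -0.20892471] 6.5
```

View pics/bscene.png

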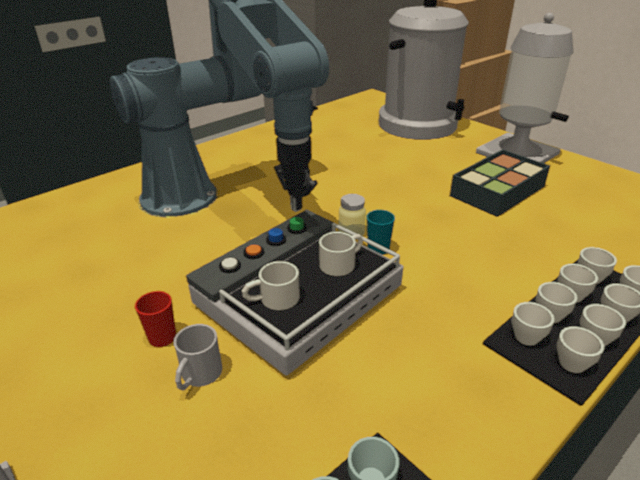

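The scene view shows white (230,264) and orange (254,250) down. Blue (276,236) and green (297,224) are still up, and the arm is over green. I'll let it settle.

>>> apply_moves(moves=[{"jaw": 0, "offset": [0, 0, 0], "rot": [0, 0, 0]}, {"jaw": 0, "offset": [0, 0, 0], "rot": [0, 0, 0]}, {"jaw": 0, "offset": [0, 0, 0], "rot": [0, 0, 0]}, {"jaw": 0, "offset": [0, 0, 0], "rot": [0, 0, 0]}, {"jaw": 0, "offset": [0, 0, 0], "rot": [0, 0, 0]}])

```text
time_s: 7.12
eef_pos: [0.4801, 0.0627, 0.1413]
eef_rot: [-0.0, 0.707, 0.707, -0.0]
wrist_force: [0.6, 0.7, -0.2]
opening: 0.001
grasp_force: 0.0
```

>>> apply_moves(moves=[{"jaw": 0, "offset": [0, 0, 20], "rot": [0, 0, 0]}, {"jaw": 0, "offset": [0, 0, 5], "rot": [0, 0, 0]}, {"jaw": 0, "offset": [0, 0, 5], "rot": [0, 0, 0]}, {"jaw": 0, "offset": [0, 0, 4], "rot": [0, 0, 0]}, {"jaw": 0, "offset": [0, 0, 4], "rot": [0, 0, 0]}])

```text
time_s: 7.75
eef_pos: [0.4801, 0.063, 0.1034]
eef_rot: [0.0, 0.707, 0.707, 0.0]
wrist_force: [-2.2, -0.1, 3.2]
opening: 0.003
grasp_force: 1.5
```

>>> apply_moves(moves=[{"jaw": 0, "offset": [0, 0, 2], "rot": [0, 0, 0]}, {"jaw": 0, "offset": [0, 0, 1], "rot": [0, 0, 0]}, {"jaw": 0, "offset": [0, 0, 0], "rot": [0, 0, 0]}, {"jaw": 0, "offset": [0, 0, 0], "rot": [0, 0, 0]}, {"jaw": 0, "offset": [0, 0, 0], "rot": [0, 0, 0]}])

```text
time_s: 8.38
eef_pos: [0.4802, 0.063, 0.1007]
eef_rot: [0.0, 0.707, 0.707, 0.0]
wrist_force: [-2.6, -0.4, 5.5]
opening: 0.002
grasp_force: 2.7
```

>>> apply_moves(moves=[{"jaw": 0, "offset": [0, 0, -20], "rot": [0, 0, 0]}, {"jaw": 0, "offset": [0, 0, -50], "rot": [0, 0, 0]}, {"jaw": 0, "offset": [0, 0, -50], "rot": [0, 0, 0]}, {"jaw": 0, "offset": [-30, 0, 0], "rot": [0, 0, 0]}, {"jaw": 0, "offset": [-30, 0, 0], "rot": [0, 0, 0]}])

```text
time_s: 9.0
eef_pos: [0.4807, 0.0025, 0.2212]
eef_rot: [0.001, 0.707, 0.708, 0.001]
wrist_force: [-0.0, 0.6, -0.1]
opening: -0.001
grasp_force: 0.0
```

>>> apply_moves(moves=[{"jaw": 0, "offset": [0, 0, 0], "rot": [0, 0, 0]}, {"jaw": 0, "offset": [0, 0, 0], "rot": [0, 0, 0]}, {"jaw": 0, "offset": [0, 0, 0], "rot": [0, 0, 0]}, {"jaw": 0, "offset": [0, 0, 0], "rot": [0, 0, 0]}, {"jaw": 0, "offset": [0, 0, 0], "rot": [0, 0, 0]}])

```text
time_s: 9.62
eef_pos: [0.48, 0.0034, 0.2202]
eef_rot: [-0.0, 0.707, 0.707, 0.0]
wrist_force: [0.3, 0.7, -0.8]
opening: 0.003
grasp_force: 0.0
```

```bash
python3 chk.py c
```

```text
scene green 40 0.1015
scene blue 390 0.2637
scene orange 316 0.5348
scene white 54 0.1014
wrist green 1118 0.1024
wrist blue 2467 0.2581
wrist orange 0 
wrist white 0 
[0.48000716 0.00325444 0.22024486] [-0.16232532 -0.22265514 -0.28047652] 9.725
```

White, orange and green all measured down at their stops, and blue was last seen up at 0.114 and hasn't been touched since.

```bash
python3 -c "
from bench import ctrl
print(ctrl.hand_in())"
```

```text
the job is handed in; nothing more can be done
None
```

I pressed the white, orange and green keys in that order, each to its stop at about 5.5 N; blue stayed up, no cup, glass, jar, jug or spoon was touched as far as I could tell, and I handed the job in at about 10 s, with no verdict returned.

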